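Put the last weighing cup away

ROBOT

A 7-joint arm with a two-finger parallel gripper is mounted at the origin on a cart in front of the work surface, level with it; the furniture and walls round the work are solid. World frame = base frame: x ahead of the robot, y to its left, z up, the work surface at z = 0. Lengths are in m, angles in degrees, forces in N, time in s.
With the tool pointing down it reaches from about 0.4 to 0.925 m from the base axis. Payload 4.1 kg.
Tool frame: the origin (TCP) lies midway between the tips of the shut fingers; the grasp point (between the pads) lies 19 mm behind it; x points along the fingers, y is the direction in which the jaws open and shut, and the axes are right-handed (so a half turn about x gives the same grasp; the last joint's range is limited). The gripper opens to 85 mm and grips with 20 to 120 N. Pads are 22 mm wide; open, the fingers measure 114 mm over their backs; the gripper's body (76 mm by 85 mm) begins 54 mm behind the grasp point. The pads swing forward as they close: fully open they stand 13 mm farther back than shut.
Start: joints at [70.187, 22.827, 2.584, 88.041, -1.071, 69.15, -2.905], TCP at [0.159, -0.63, 0.231] pointing down, gripper open.
Joint ranges: [-161.44, 161.44], [-28.35, 127.94], [-78.24, 83.42], [0, 140.83], [-78.03, 258.03], [13.02, 114.36], [-168.23, 168.23]. Speed limits (degrees/s): [147.25, 147.25, 180, 180, 180, 180, 180].

INTERFACE

Orientations are given as a 3x3 rotation matrix whose columns are the frame's x, y, z axes.
In Python, from rig import manip gives the robot as it stands.
- The arm moves only by the tool arm_command, never from a script. Its argument "series" is a list of rows, each a list of 5 numbers: the closure, from 0 (fully open) to 1 (shut), then the shift along the tool's x, y, z in cm, then the turn about the tool's x in rad. In form: [[claw, tx, ty, tz, twist], ...]. A call has 1 to 8 rows; each row is the pose to reach, as a shift and turn from the pose measured when the call began, along the tool's axes at that moment; what a row does not reach only later rows make up. A row lasts 1/10 s, in which the tool goes at most 50 mm and 8.59 degrees, less where a joint would pass 70% of its speed; a pose out of reach is approached as far as the arm can. A call with a gripper value outside its range is refused whole. The fingers move at their own pace and stop on an object; "newtons" is the grip in N (left out, the last holds). Time passes only in rows, so rows that repeat a pose let the fingers close. It gives the time, the measured TCP pose, the force and the opening at its end, in the units of the state.
- manip.observe(): the state, without advancing time (a new reading comes with each control period).
- manip.snapshot(name): name is "scene" or "top" or "wrist"; returns the picture (384x512x3 uint8, red, green, blue); there is no depth.
- manip.camera_params(name): a dict with "fx", "fy", "cx", "cy" (pixels), "rvec" (rotation vector, rad) and "tvec" (3), from world to camera coordinates, as OpenCV has them; the wrist camera has in their place "T_tool_cam" (4x4, takes a point from camera to tool coordinates, whose origin is the TCP and whose axes are the tool frame's). Camera axes: x right, y down, z forward; pixel columns grow to the right and rows downward; lengths in m; the calibration is good to about 2 mm. The wrist camera is an equidistant fisheye: a pixel r from the principal point sees the ray r / f radians off the axis. A picture is of the moment at which its call begins: read the wrist's pose just before it. camera_params takes no time and is no camera call.
- manip.finish_job(): hands the job in, once; it reports no verdict.
The state is a dict: "clock": time; "joint_pos": joint angles; "joint_vel": joint speeds; "joint_torque": joint torques, N m; "eef_pos": TCP position; "tool_rot": TCP orientation; "wrist_force": force on the tool from outside, world axes, zero at the start; "torque": the same for the moment, N m; "grip_width": finger opening in m.
Only numpy, scipy, OpenCV 4.12 (cv2) and the standard library are available. Lean on these libraries where they do the work, as an engineer would, in place of code of your own. Each camera call takes 0.05 s, during which the arm holds its last target. There are 200 camera calls.

TASK

Put the steel weighing cup that was left on the bench away in its wooden box: lower it, not drop it, into the top cup of the shorter stack so that it sits fully home and upright and both stacks hold three nested cups, and then shut the lid fully. Leave the full stack and the other things on the bench as they are.

Things in the scene. Friction and masses are not known exactly. Their poses are not given: they have to be found in the camera images.
- bench_cup: steel weighing cup, alone on the bench left of the box: open top, 42 mm high; uppermost 11 mm a straight collar 56 mm across (51 mm bore; grip here), below its shoulder the body tapers from 49 mm to a flat base 30 mm across; wall 1.6 mm. Nested, the shoulder sits on the lower cup's rim, 11 mm above that cup's own shoulder. Origin: centre of the base, z up the axis
- short_lower: Same kind of cup as the bench cup, same origin and axes. Bottom cup of the short stack (two cups) in the box.
- short_upper: Same kind of cup as the bench cup, same origin and axes. Top cup of the short stack; the bench cup goes into this one.
- full_lower: Same kind of cup as the bench cup, same origin and axes. Bottom cup of the full stack (three cups) in the box.
- full_middle: Same kind of cup as the bench cup, same origin and axes. Middle cup of the full stack.
- full_upper: Same kind of cup as the bench cup, same origin and axes. Top cup of the full stack.
- case: fixed wooden box, 150 mm (x) by 210 mm (y), walls 8 mm thick and 60 mm high, inner floor 6 mm up; shut, 82 mm high with 69 mm clear inside: three nested cups (64 mm) fit under the lid, four do not. Two stacks stand in it, about 86 mm apart along y. Origin: centre of its underside; x from front to hinged back, y left, z up
- case_lid (a joint): angle of the box's lid: 0 is shut, 1.57 straight up, 1.92 fully open (leaning back). The hinge is stiff: the lid stays wherever it is left and must be pushed all the way down
- lid_edge (a point): middle of the lid's free edge on its outer face (upper front edge of the shut box; top of the back face when the lid stands open). The lid is a tray, 150 mm from hinge to free edge, 210 mm wide, 21 mm deep. Turns with the lid: x from free edge to hinge, z out of the outer face
- lid_hinge (a point): middle of the lid's hinge line, which runs along the box's y at the top of its back wall, 61 mm above the bench. The lid's outer face lies 21 mm from this line
- brass_weight: brass 100 g knobbed weight, 26 mm across, 42 mm high, loose, not to be disturbed. Origin: centre of its underside
- dropper: brown dropper bottle with a black teat, 33 mm across, 102 mm high, loose, not to be disturbed. Origin: centre of its underside
- tape: roll of masking tape lying flat, 86 mm across, 24 mm high, loose, not to be disturbed. Origin: centre of its underside

How it is judged:
By the outcome, as a careful person would: the job done as asked, in the order asked, and still so for the second after the job is handed in, with the robot touching nothing.
It also fails if it takes over 48 s, if anything falls off the work surface, if the arm or the gripper's body presses on something with over 40 N, if the wrist force passes 120 N, or if a joint passes its speed limit or range.

## Working session

There is one attempt and no reset: what is moved stays moved. The work goes in short steps, Python scripts to look and compute and a tool call to move; the robot and the scene stay as the last step left them, time stands still between calls to the robot, and variables do not carry over. Pictures are saved under pics/ and viewed, about 8 in all and at most 12, crops included, and the job is handed in when it is done.

Besides the shell and the picture viewer there is one more tool, called after "Emit:" in YAML: its name, and indented under it one key for each argument. arm_command: Moves the arm, as the interface text tells. Its arguments: {"type":"object","properties":{"series":{"type":"array"},"newtons":{"type":"number"}},"required":["series"]}

```bash
mkdir -p pics; ls; python3 - <<'E'
from rig import manip
import cv2
for n in ("scene","top"):
    cv2.imwrite(f"pics/{n}0.png",cv2.resize(manip.snapshot(n)[:,:,::-1],(800,600)))
    print(n,manip.camera_params(n))
print(manip.camera_params("wrist"))
print(manip.observe())
E
```

```text
pics
scene {'fx': 469.17225196897925, 'fy': 469.17225196897925, 'cx': 268.41067376234446, 'cy': 188.38685189121358, 'rvec': array([ 2.32789069, -0.75079521,  0.28155961]), 'tvec': array([-0.38315735,  0.40039114,  0.83840891])}
top {'fx': 417.4389128166777, 'fy': 417.4389128166777, 'cx': 248.05245498647994, 'cy': 196.57658539316736, 'rvec': array([ 2.16956158, -2.13642949,  0.11985192]), 'tvec': array([0.13854072, 0.57348271, 1.1964142 ])}
{'fx': 297.3186396354542, 'fy': 297.3186396354542, 'cx': 260.6628229851872, 'cy': 189.84232506017077, 'T_tool_cam': array([[ 5.25354950e-04, -2.65371567e-01,  9.64146076e-01,
        -1.42879623e-01],
       [ 9.99999859e-01,  2.15832029e-04, -4.85485762e-04,
         2.06888293e-05],
       [-7.92594861e-05,  9.64146195e-01,  2.65371643e-01,
        -6.75397227e-02],
       [ 0.00000000e+00,  0.00000000e+00,  0.00000000e+00,
         1.00000000e+00]])}
{'clock': 0.1, 'joint_pos': array([70.18720213, 22.86632733,  2.58065152, 88.10691848, -1.07114529,
       69.15207273, -2.90410541]), 'joint_vel': array([-0.02594867, -0.00266363, -0.0139261 , -0.08713549, -0.08999804,
       -0.03679215,  0.01665688]), 'joint_torque': array([ 3.54944503e-03, -4.76255679e+01,  1.37018088e+00, -2.54949743e+01,
        1.20880752e-02,  4.88928461e-03, -1.92108524e-05]), 'eef_pos': array([ 0.15867315, -0.62973729,  0.23038302]), 'tool_rot': array([[-5.53971890e-04,  2.44419935e-01, -9.69669319e-01],
       [ 1.67669798e-03, -9.69667878e-01, -2.44420529e-01],
       [-9.99998441e-01, -1.76124469e-03,  1.27350336e-04]]), 'wrist_force': array([-1.00304555, -0.62607632,  0.5543982 ]), 'torque': array([ 0.01981572,  0.00809296, -0.03484021]), 'grip_width': 0.0854394648231573}
```

View pics/scene0.png

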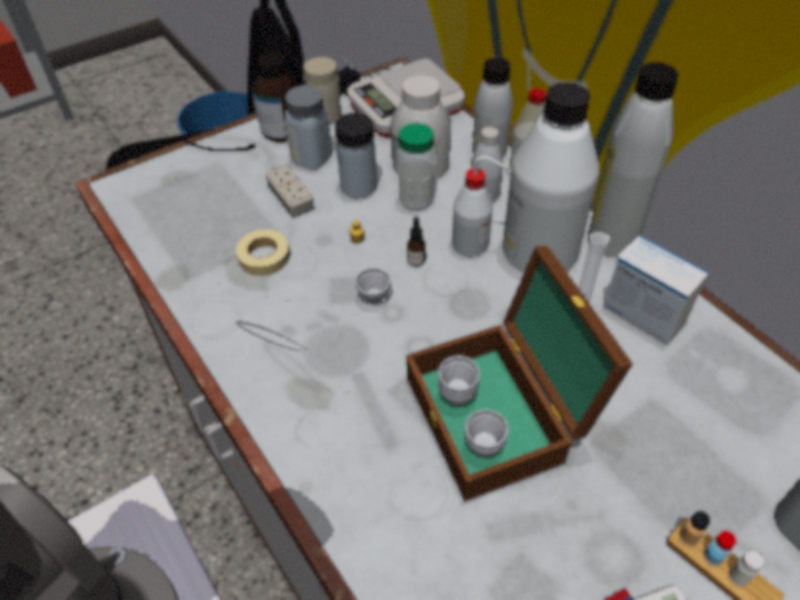

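View pics/top0.png

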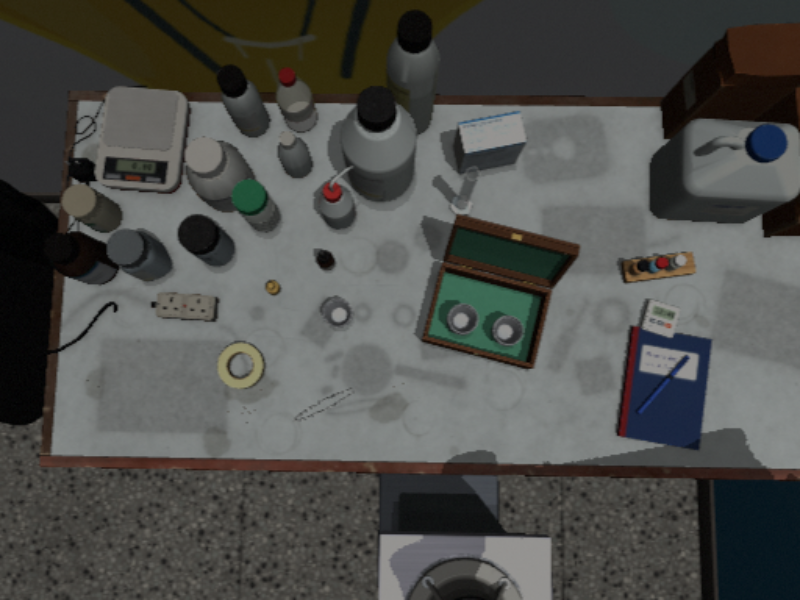

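The scene shot shows the lone cup at (374,285) of 800x600, the stacks at (459,380) and (487,433), and the lid open. In the top shot the cup is at (338,312), the stacks at (461,319) and (507,331), and the box corners near (423,341), (531,366), (549,290) and (443,266). Next I'll use enlarged crops to tell which stack is shorter.

```bash
cat > h.py <<'E'
import numpy as np, cv2
from rig import manip
def cam(n):
    p=manip.camera_params(n); R=cv2.Rodrigues(p["rvec"])[0]; return p,R,p["tvec"]
def ray(n,uv):
    p,R,t=cam(n); d=R.T@np.array([(uv[0]-p["cx"])/p["fx"],(uv[1]-p["cy"])/p["fy"],1]); return -R.T@t,d/np.linalg.norm(d)
def onz(n,uv,z):
    o,d=ray(n,uv); return o+d*(z-o[2])/d[2]
def proj(n,X):
    p,R,t=cam(n); c=R@np.asarray(X,float)+t; return np.array([p["fx"]*c[0]/c[2]+p["cx"],p["fy"]*c[1]/c[2]+p["cy"]])
def wpose():
    s=manip.observe(); T=np.eye(4); T[:3,:3]=s["tool_rot"]; T[:3,3]=s["eef_pos"]; return T
def wray(T,uv):
    p=manip.camera_params("wrist"); v=np.array([uv[0]-p["cx"],uv[1]-p["cy"]]); r=np.linalg.norm(v); a=r/p["fx"]
    d=np.r_[np.sin(a)*v/max(r,1e-9),np.cos(a)]; C=T@p["T_tool_cam"]; return C[:3,3],C[:3,:3]@d
def wonz(T,uv,z):
    o,d=wray(T,uv); return o+d*(z-o[2])/d[2]
def wproj(T,X):
    p=manip.camera_params("wrist"); C=np.linalg.inv(T@p["T_tool_cam"]); c=C[:3,:3]@np.asarray(X,float)+C[:3,3]
    r=np.linalg.norm(c[:2]); a=np.arctan2(r,c[2]); return np.array([p["cx"],p["cy"]])+p["fx"]*a*c[:2]/r
E
python3 - <<'E'
from h import *
t=manip.snapshot("top"); s=manip.snapshot("scene")
np.save("t0.npy",t); np.save("s0.npy",s)
a=cv2.resize(t[130:245,185:380],(780,460),interpolation=cv2.INTER_CUBIC)[:,:,::-1]  # x4
b=cv2.resize(s[155:325,220:410],(570,510),interpolation=cv2.INTER_CUBIC)[:,:,::-1]  # x3
cv2.imwrite("pics/t1.png",a); cv2.imwrite("pics/s1.png",b)
k=.64
for nm,uv,z in [("cup",(338,312),.03),("st1",(461,319),.05),("st2",(507,331),.05),("c1",(423,341),.06),("c2",(531,366),.06),("c3",(549,290),.06),("c4",(443,266),.06),("tape",(241,366),.02),("brass",(272,287),.02),("drop",(325,259),.08),("boxR",(460,140),0),("cyl",(461,207),0)]:
    print(nm,onz("top",np.array(uv)*k,z).round(3))
E
```

```text
cup [0.561 0.241 0.03 ]
st1 [0.549 0.01  0.05 ]
st2 [ 0.528 -0.075  0.05 ]
c1 [0.507 0.081 0.06 ]
c2 [ 0.464 -0.117  0.06 ]
c3 [ 0.605 -0.152  0.06 ]
c4 [0.647 0.045 0.06 ]
tape [0.457 0.424 0.02 ]
brass [0.609 0.371 0.02 ]
drop [0.653 0.263 0.08 ]
boxR [0.916 0.008 0.   ]
cyl [0.778 0.006 0.   ]
```

View pics/t1.png

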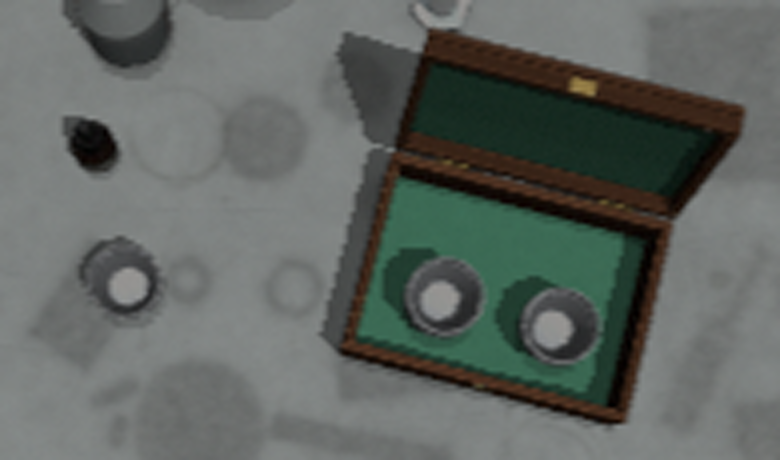

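View pics/s1.png

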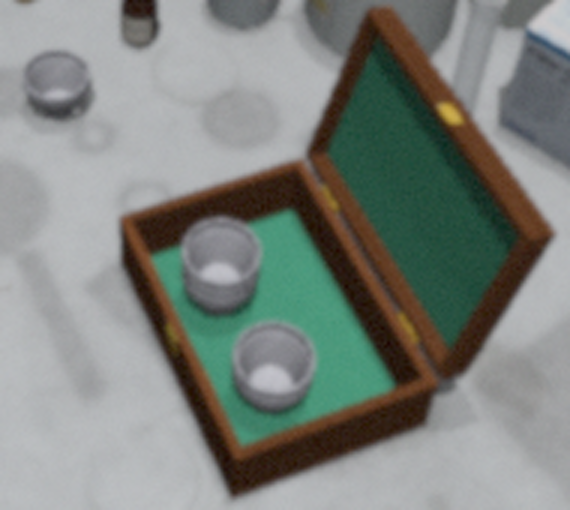

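Crops: in s1 the left stack's rim is at about (221,252) and stands visibly taller than the right stack's, at about (274,358). The bench cup rim is at (58,80) and upright. In t1 the rims are at about (444,297), (560,325) and (120,277). I'll triangulate the rims to settle which stack is which.

```bash
cat >> h.py <<'E'
def tri(o1,d1,o2,d2):
    A=np.c_[d1,-d2]; k=np.linalg.lstsq(A,o2-o1,rcond=None)[0]; a=o1+k[0]*d1; b=o2+k[1]*d2; return (a+b)/2,np.linalg.norm(a-b)
E
python3 - <<'E'
from h import *
T=lambda u,v:(185+(u+.5)/4-.5,130+(v+.5)/4-.5); S=lambda u,v:(220+(u+.5)/3-.5,155+(v+.5)/3-.5)
for nm,a,b in [("cup",(120,277),(58,80)),("L",(444,297),(221,252)),("R",(560,325),(274,358)),
  ("frontL",(344,350),(125,221)),("frontR",(625,418),(238,455)),("lidL",(428,33),(381,12)),("lidR",(743,108),(550,233))]:
    X,e=tri(*ray("top",T(*a)),*ray("scene",S(*b))); print(nm,X.round(4),round(e*1000,1))
    if nm in("cup","L","R"):
        for z in (.042,.059,.070): print(z,onz("top",T(*a),z).round(4),onz("scene",S(*b),z).round(4))
for nm,a in [("bl",(395,153)),("br",(668,222)),("fl",(344,350)),("fr",(625,418))]: print(nm,onz("top",T(*a),.06).round(4))
E
```

```text
cup [0.5624 0.2473 0.0287] 3.3
0.042 [0.5623 0.2454 0.042 ] [0.5548 0.2376 0.042 ]
0.059 [0.5603 0.2438 0.059 ] [0.547  0.2244 0.059 ]
0.07 [0.559  0.2428 0.07  ] [0.542  0.2159 0.07  ]
L [0.5471 0.011  0.069 ] 2.4
0.042 [0.5511 0.0077 0.042 ] [0.5585 0.0258 0.042 ]
0.059 [0.5492 0.0094 0.059 ] [0.5507 0.0168 0.059 ]
0.07 [0.5481 0.0105 0.07  ] [0.5456 0.011  0.07  ]
R [ 0.5288 -0.0734  0.0572] 3.6
0.042 [ 0.5318 -0.0769  0.042 ] [ 0.5337 -0.0662  0.042 ]
0.059 [ 0.5302 -0.074   0.059 ] [ 0.5264 -0.0733  0.059 ]
0.07 [ 0.5292 -0.0721  0.07  ] [ 0.5216 -0.078   0.07  ]
frontL [0.5105 0.0808 0.0576] 1.2
frontR [ 0.4623 -0.118   0.0635] 4.0
lidL [0.7036 0.0365 0.1991] 7.0
lidR [ 0.6564 -0.1655  0.2035] 5.6
bl [0.6541 0.0454 0.06  ]
br [ 0.6062 -0.1523  0.06  ]
fl [0.5098 0.0812 0.06  ]
fr [ 0.4642 -0.1197  0.06  ]
```

The left stack's rim is at z≈0.069, so that is the full one. The right stack's is at ≈0.058, so the short one is at about (0.529,-0.073). Box yaw is about -12.8° and the lid is fully open. The current tool yaw puts the jaws about 27° off the box's y axis, which clears the walls and the full stack, so I'll keep it. Moving towards the cup in front of the box.

Emit:
arm_command:
  series:
    - [0, 0, -30, -36.5, 0]
    - [0, 0, -30, -36.5, 0]
    - [0, 0, -30, -36.5, 0]
    - [0, 0, -30, -36.5, 0]
    - [0, 0, -30, -36.5, 0]
    - [0, 0, -30, -36.5, 0]
    - [0, 0, -30, -36.5, 0]
    - [0, 0, -30, -36.5, 0]
  newtons: 30

```text
clock: 1.0
eef_pos: [0.397, -0.3066, 0.2312]
tool_rot: [[-0.0, 0.244, -0.97], [0.001, -0.97, -0.244], [-1.0, -0.001, -0.0]]
wrist_force: [0.8, -0.3, 0.8]
grip_width: 0.0855
```

```bash
cat > go.py <<'E'
# prints the shift (cm, tool axes) from the measured pose to a world point
import sys; from h import *
s=manip.observe(); g=np.array([float(a) for a in sys.argv[1:4]])
print("shift",(s["tool_rot"].T@(g-s["eef_pos"])*100).round(2),"pos",s["eef_pos"].round(4),"q",s["joint_pos"].round(0),"F",s["wrist_force"].round(1),"t",round(s["clock"],2),"w",round(s["grip_width"],4),"toolx",s["tool_rot"][:,0].round(3),"y",s["tool_rot"][:,1].round(3))
E
python3 go.py .545 .24 .20
```

```text
shift [  3.15 -49.39 -27.7 ] pos [ 0.397  -0.3066  0.2312] q [ 43.   8. -11. 108.   2.  65. -45.] F [ 0.8 -0.3  0.8] t 1.0 w 0.0855 toolx [-0.     0.001 -1.   ] y [ 0.244 -0.97  -0.001]
```

Emit:
arm_command:
  series:
    - [0, 2, -50, -28, 0]
    - [0, 2, -50, -28, 0]
    - [0, 2, -50, -28, 0]
    - [0, 2, -50, -28, 0]
    - [0, 2, -50, -28, 0]
    - [0, 2, -50, -28, 0]
    - [0, 2, -50, -28, 0]
    - [0, 2, -50, -28, 0]

```text
clock: 1.8
eef_pos: [0.5008, 0.0793, 0.2176]
tool_rot: [[0.001, 0.244, -0.97], [0.0, -0.97, -0.244], [-1.0, -0.0, -0.001]]
wrist_force: [0.6, -0.4, -0.8]
grip_width: 0.0855
```

```bash
python3 go.py .56 .244 .15
```

```text
shift [  6.77 -14.53  -9.76] pos [0.5008 0.0793 0.2176] q [ 13.  10. -31. 108.   6.  64. -95.] F [ 0.6 -0.4 -0.8] t 1.8 w 0.0855 toolx [ 0.001  0.    -1.   ] y [ 0.244 -0.97  -0.   ]
```

Emit:
arm_command:
  series:
    - [0, 6.5, -14.5, -9.8, 0]
    - [0, 6.5, -14.5, -9.8, 0]
    - [0, 6.5, -14.5, -9.8, 0]
    - [0, 6.5, -14.5, -9.8, 0]
    - [0, 6.5, -14.5, -9.8, 0]

```text
clock: 2.3
eef_pos: [0.5589, 0.25, 0.1504]
tool_rot: [[-0.003, 0.251, -0.968], [0.004, -0.968, -0.251], [-1.0, -0.005, 0.002]]
wrist_force: [-0.5, 0.2, 0.8]
grip_width: 0.0852
```

```bash
python3 go.py .56 .244 .08; python3 - <<'E'
from h import *
T=wpose(); np.save("T1.npy",T); w=manip.snapshot("wrist"); np.save("w1.npy",w)
print("expected rim px",wproj(T,[.56,.244,.042]), "tcp",wproj(T,T[:3,3]))
cv2.imwrite("pics/w1.png",cv2.resize(w[:,:,::-1],(800,600),interpolation=cv2.INTER_CUBIC))
E
```

```text
shift [7.03 0.65 0.03] pos [0.5589 0.25   0.1504] q [  -3.   26.  -33.   98.   15.   61. -116.] F [-0.5  0.2  0.8] t 2.3 w 0.0852 toolx [-0.003  0.004 -1.   ] y [ 0.251 -0.968 -0.005]
expected rim px [268.40333705 188.27959074] tcp [260.75042141 241.27177258]
```

View pics/w1.png

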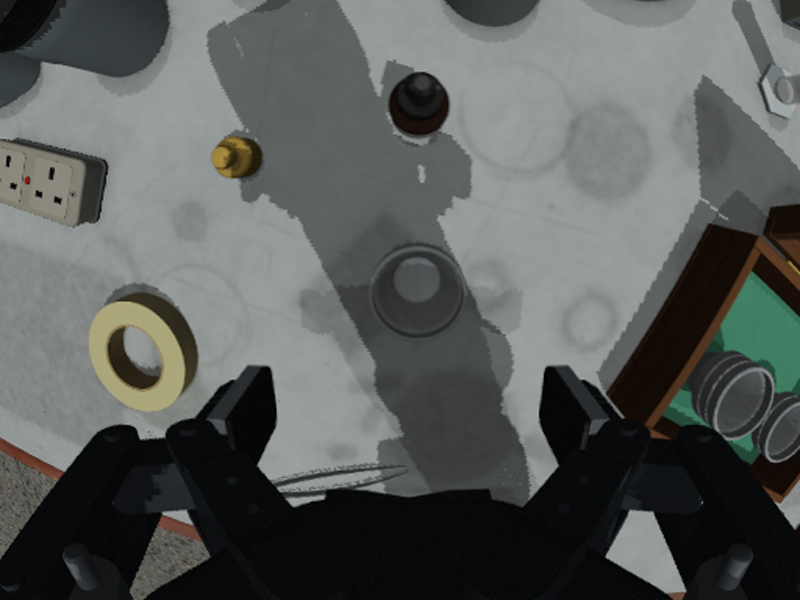

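The wrist view shows the cup rim at about (418,290) of 800x600, within a couple of pixels of where I expected it. The left stack shows three collars, which confirms it is the full one. The dropper and weight are clear of the fingers.

```bash
python3 - <<'E'
from h import *
T=np.load("T1.npy"); k=.64
P=[wonz(T,((u+.5)*k-.5,(v+.5)*k-.5),.042) for u,v in((370,290),(466,290),(418,243),(418,338))]
P=np.array(P); print(P.round(4)); 
print("centre",((P[0]+P[1])/2).round(4),((P[2]+P[3])/2).round(4),"dia",np.linalg.norm(P[0]-P[1]),np.linalg.norm(P[2]-P[3]))
E
python3 go.py .561 .246 .0105
```

```text
[[0.5555 0.2716 0.042 ]
 [0.5691 0.2195 0.042 ]
 [0.5879 0.2524 0.042 ]
 [0.5346 0.2382 0.042 ]]
centre [0.5623 0.2455 0.042 ] [0.5613 0.2453 0.042 ] dia 0.053836772313507295 0.055125924556256166
shift [14.06  0.13 -0.18] pos [0.5593 0.2467 0.1511] q [  -3.   26.  -33.   98.   15.   61. -116.] F [-0.6 -1.   0.3] t 2.35 w 0.0857 toolx [-0.003  0.001 -1.   ] y [ 0.248 -0.969 -0.002]
```

Emit:
arm_command:
  series:
    - [0, 4, 0.1, -0.3, 0]
    - [0, 8, 0.1, -0.3, 0]
    - [0, 11, 0.1, -0.3, 0]
    - [0, 13, 0.1, -0.3, 0]
    - [0, 14, 0.1, -0.3, 0]
    - [0, 14, 0.1, -0.3, 0]
    - [0, 14, 0.1, -0.3, 0]

```text
clock: 3.05
eef_pos: [0.563, 0.2463, 0.0124]
tool_rot: [[-0.001, 0.247, -0.969], [0.002, -0.969, -0.247], [-1.0, -0.002, 0.0]]
wrist_force: [0.5, 0.4, 0.9]
grip_width: 0.0855
```

```bash
python3 go.py .562 .2455 .0105
```

```text
shift [0.19 0.06 0.12] pos [0.563  0.2463 0.0124] q [  -6.   36.  -29.  103.   22.   47. -121.] F [0.5 0.4 0.9] t 3.05 w 0.0855 toolx [-0.001  0.002 -1.   ] y [ 0.247 -0.969 -0.002]
```

Emit:
arm_command:
  series:
    - [0, 0.1, 0.1, 0.1, 0]
    - [0.2, 0.1, 0.1, 0.1, 0]
    - [0.4, 0.1, 0.1, 0.1, 0]
    - [0.6, 0.1, 0.1, 0.1, 0]
    - [0.6, 0.1, 0.1, 0.1, 0]
    - [0.6, 0.1, 0.1, 0.1, 0]
  newtons: 30

```text
clock: 3.65
eef_pos: [0.5629, 0.2453, 0.0124]
tool_rot: [[0.0, 0.248, -0.969], [0.002, -0.969, -0.248], [-1.0, -0.001, -0.001]]
wrist_force: [-0.9, -2.1, 6.5]
grip_width: 0.0544
```

```bash
python3 go.py .545 .24 .17;python3 - <<'E'
from h import *
T=wpose(); w=manip.snapshot("wrist")
cv2.imwrite("pics/w2.png",cv2.resize(w[80:320,130:390][:,:,::-1],(650,600),interpolation=cv2.INTER_CUBIC))
E
```

```text
shift [-15.76   0.05   1.85] pos [0.5629 0.2453 0.0124] q [  -6.   35.  -29.  103.   22.   47. -121.] F [-0.9 -2.1  6.5] t 3.65 w 0.0544 toolx [ 0.     0.002 -1.   ] y [ 0.248 -0.969 -0.001]
```

View pics/w2.png

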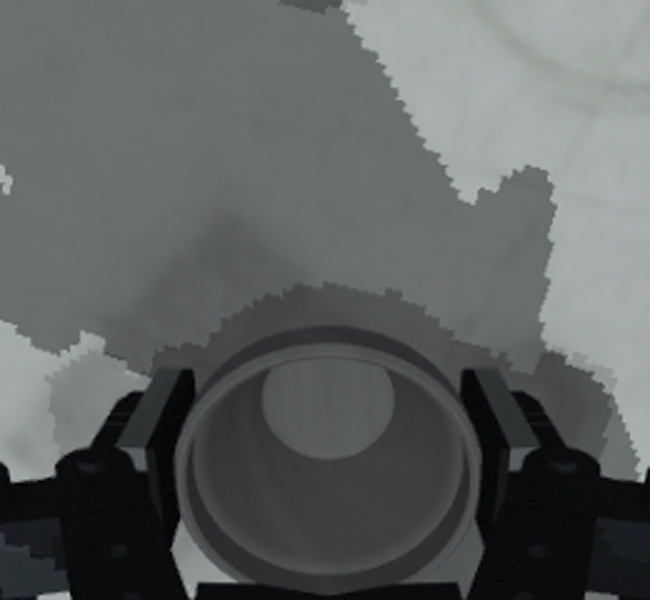

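The pads hold the collar on both sides and the rim is centred at (328,465) of the crop. Lifting.

Emit:
arm_command:
  series:
    - [0.6, -1, 0, 0, 0]
    - [0.6, -3, 0, 0, 0]
    - [0.6, -6, 0, 0, 0]
    - [0.6, -9.5, 0, 0, 0]
    - [0.6, -13, 0, 0, 0]
    - [0.6, -16, 0, 0, 0]
    - [0.6, -16, 0, 0, 0]

```text
clock: 4.4
eef_pos: [0.5654, 0.2471, 0.1779]
tool_rot: [[0.009, 0.248, -0.969], [0.006, -0.969, -0.248], [-1.0, -0.003, -0.01]]
wrist_force: [0.5, 1.0, -1.2]
grip_width: 0.0544
```

```bash
python3 go.py .529 -.0735 .165;python3 - <<'E'
from h import *
T=wpose(); w=manip.snapshot("wrist"); np.save("T3.npy",T); np.save("w3.npy",w)
g=manip.snapshot("scene"); 
a=cv2.resize(w[:,:,::-1],(640,480),interpolation=cv2.INTER_CUBIC)
cv2.imwrite("pics/w3.png",a)
c=(T@[.0124-.042,0,0,1])[:3]; print("nominal rim px",wproj(T,c))
cv2.imwrite("pics/s3.png",cv2.resize(g[100:325,160:410][:,:,::-1],(667,600)))
E
```

```text
shift [ 1.08 30.16 11.48] pos [0.5654 0.2471 0.1779] q [  -2.   24.  -33.   96.   15.   63. -115.] F [ 0.5  1.  -1.2] t 4.4 w 0.0544 toolx [ 0.009  0.006 -1.   ] y [ 0.248 -0.969 -0.003]
nominal rim px [260.73388405 269.83722316]
```

View pics/w3.png

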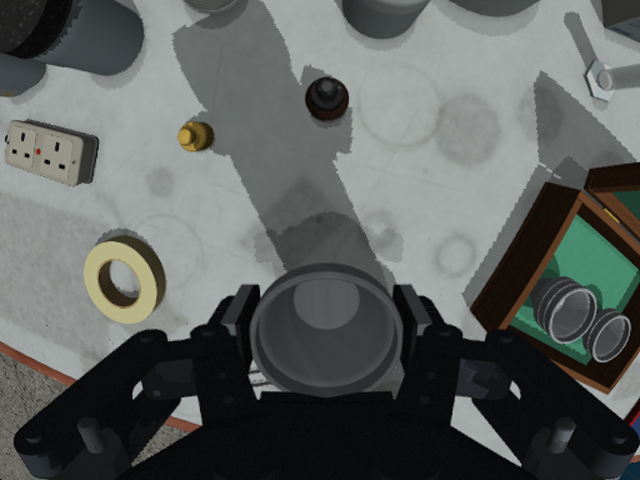

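Cup held and upright in the jaws, rim spanning x 250-403 and y 264-~398 of 640x480. I'll compare that with a nominally centred rim, and move over the short stack.

Emit:
arm_command:
  series:
    - [0.6, 0.5, 30, 11.5, 0]
    - [0.6, 0.5, 30, 11.5, 0]
    - [0.6, 0.5, 30, 11.5, 0]
    - [0.6, 0.5, 30, 11.5, 0]
    - [0.6, 0.5, 30, 11.5, 0]
    - [0.6, 0.5, 30, 11.5, 0]
    - [0.6, 0.5, 30, 11.5, 0]
    - [0.6, 0.5, 30, 11.5, 0]

```text
clock: 5.3
eef_pos: [0.5234, -0.0792, 0.1655]
tool_rot: [[-0.003, 0.24, -0.971], [0.0, -0.971, -0.24], [-1.0, -0.001, 0.003]]
wrist_force: [0.4, -1.0, -0.9]
grip_width: 0.0545
```

```bash
python3 - <<'E'
from h import *
T=np.load("T3.npy")
for z in (-.003,0,.003):
    print(z,[ (wproj(T,(T@[.0124-.042,y,z+dz,1])[:3])/.8).round(1) for y,dz in((0,-.028),(0,.028),(-.028,0),(.028,0))])
E
python3 go.py .529 -.0735 .14
python3 - <<'E'
from h import *
T=wpose(); w=manip.snapshot("wrist"); np.save("T4.npy",T); np.save("w4.npy",w)
for nm,X in (("short",[.529,-.0735,.059]),("full",[.547,.011,.07])): print(nm,wproj(T,X)/.64)
cv2.imwrite("pics/w4.png",cv2.resize(w[:,:,::-1],(800,600),interpolation=cv2.INTER_CUBIC))
E
```

```text
-0.003 [array([325.9, 253.4]), array([325.9, 392. ]), array([246.5, 328.5]), array([405.4, 328.6])]
0 [array([325.9, 262.3]), array([325.9, 397.9]), array([247.2, 335.8]), array([404.6, 335.8])]
0.003 [array([325.9, 271. ]), array([325.9, 403.5]), array([248. , 342.9]), array([403.9, 342.9])]
shift [ 2.55 -0.42 -0.69] pos [ 0.5234 -0.0792  0.1655] q [ 27.  16. -27. 108.   8.  58. -80.] F [ 0.4 -1.  -0.9] t 5.3 w 0.0545 toolx [-0.003  0.    -1.   ] y [ 0.24  -0.971 -0.001]
short [400.00095924 282.35358458]
full [253.710324   218.99522519]
```

View pics/w4.png

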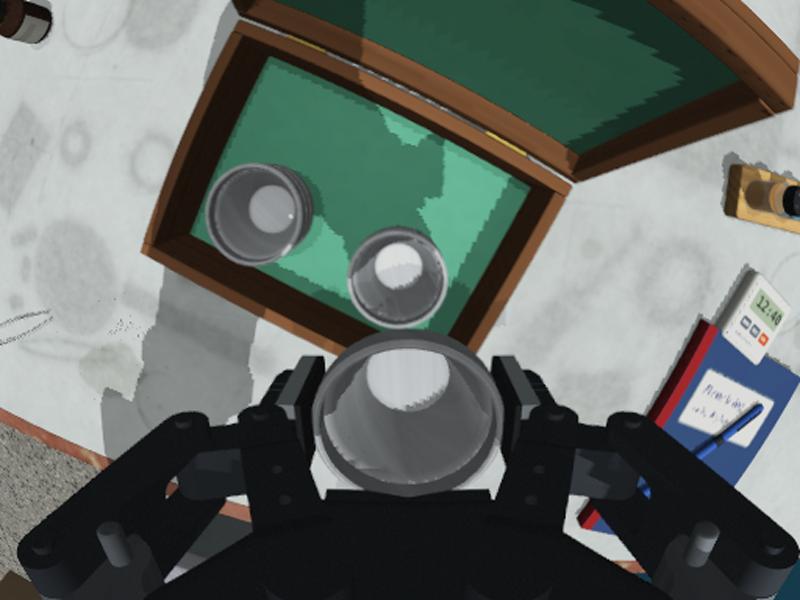

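The short stack's rim is at about (397,279), spanning x 347-447 and y 230-328. The held rim is centred at x≈408, as nominal.

```bash
python3 - <<'E'
from h import *
T=np.load("T4.npy"); k=.64; w=np.load("w4.npy")
def c(pts,z):
    P=np.array([wonz(T,((u+.5)*k-.5,(v+.5)*k-.5),z) for u,v in pts]); return ((P[0]+P[1])/2).round(4),((P[2]+P[3])/2).round(4),np.linalg.norm(P[0]-P[1]).round(4),np.linalg.norm(P[2]-P[3]).round(4)
print("short",c(((347,279),(447,279),(397,229),(397,328)),.059))
print("full",c(((206,214),(304,214),(254,164),(254,265)),.07))
E
python3 go.py .529 -.0735 .11
```

```text
short (array([ 0.5306, -0.0712,  0.059 ]), array([ 0.5302, -0.0713,  0.059 ]), np.float64(0.0554), np.float64(0.0563))
full (array([0.5499, 0.012 , 0.07  ]), array([0.5492, 0.0118, 0.07  ]), np.float64(0.0562), np.float64(0.0545))
shift [ 5.59 -0.11 -0.54] pos [ 0.5241 -0.076   0.1659] q [ 27.  16. -27. 108.   8.  58. -80.] F [-0.1  0.8 -0.1] t 5.35 w 0.0542 toolx [-0.002  0.002 -1.   ] y [ 0.244 -0.97  -0.003]
```

Emit:
arm_command:
  series:
    - [0.6, 2, -0.4, -0.7, 0]
    - [0.6, 5, -0.4, -0.7, 0]
    - [0.6, 8.5, -0.4, -0.7, 0]
    - [0.6, 8.5, -0.4, -0.7, 0]
    - [0.6, 8.5, -0.4, -0.7, 0]
    - [0.6, 8.5, -0.4, -0.7, 0]

```text
clock: 5.95
eef_pos: [0.5312, -0.0693, 0.0824]
tool_rot: [[0.001, 0.245, -0.97], [0.002, -0.97, -0.245], [-1.0, -0.002, -0.001]]
wrist_force: [1.5, -0.4, -1.3]
grip_width: 0.0547
```

```bash
python3 go.py .530 -.072 .0404
python3 - <<'E'
from h import *
T=wpose(); w=manip.snapshot("wrist"); s=manip.snapshot("scene"); t=manip.snapshot("top")
np.save("T5.npy",T)
P=lambda z:(T@[.0124-z,0,0,1])[:3]
a=cv2.resize(w[100:340,130:390],(520,480),interpolation=cv2.INTER_CUBIC)
print("nominal held rim",(wproj(T,P(.042))-[130,100])*2,"short rim",(wproj(T,[.530,-.072,.059])-[130,100])*2)
u,v=proj("scene",[.53,-.072,.06]).astype(int); b=cv2.resize(s[v-60:v+60,u-35:u+35],(280,480),interpolation=cv2.INTER_CUBIC)
cv2.imwrite("pics/w5.png",np.hstack([a,b])[:,:,::-1])
E
```

```text
shift [4.19 0.24 0.19] pos [ 0.5312 -0.0693  0.0824] q [ 24.  22. -26. 112.  13.  49. -84.] F [ 1.5 -0.4 -1.3] t 5.95 w 0.0547 toolx [ 0.001  0.002 -1.   ] y [ 0.245 -0.97  -0.002]
nominal held rim [261.47729311 339.67194184] short rim [269.47755696 255.072545  ]
```

View pics/w5.png

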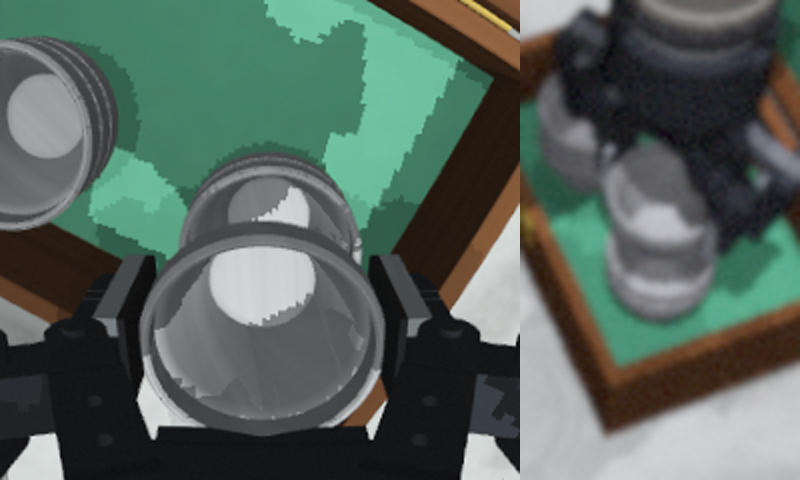

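The short stack's rim spans x 180-360 of the crop (centre 270), right where predicted for (0.530,-0.072). Shifting 2.4 and 1.9 mm, and lowering in steps while watching the force.

Emit:
arm_command:
  series:
    - [0.6, 0.5, 0.24, 0.19, 0]
    - [0.6, 1.2, 0.24, 0.19, 0]
    - [0.6, 1.9, 0.24, 0.19, 0]
    - [0.6, 2.4, 0.24, 0.19, 0]
    - [0.6, 2.8, 0.24, 0.19, 0]
    - [0.6, 3.0, 0.24, 0.19, 0]
    - [0.6, 3.0, 0.24, 0.19, 0]

```text
clock: 6.8
eef_pos: [0.5309, -0.07, 0.0538]
tool_rot: [[0.003, 0.245, -0.97], [0.005, -0.97, -0.245], [-1.0, -0.004, -0.004]]
wrist_force: [-2.8, 4.7, 10.8]
grip_width: 0.0542
```

```bash
python3 go.py .530 -.072 .0404
```

```text
shift [1.34 0.17 0.14] pos [ 0.5309 -0.07    0.0538] q [ 24.  25. -25. 113.  14.  45. -85.] F [-2.8  4.7 10.8] t 6.8 w 0.0542 toolx [ 0.003  0.005 -1.   ] y [ 0.245 -0.97  -0.004]
```

Contact at TCP z 0.054, 13 mm above seated. The side force points to +y and -x, so the true axis lies that way. I'll relieve the contact, shift and continue.

Emit:
arm_command:
  series:
    - [0.6, -0.2, -0.2, 0.1, 0]
    - [0.6, -0.2, -0.2, 0.1, 0]
    - [0.6, 0.1, -0.2, 0.1, 0]
    - [0.6, 0.3, -0.2, 0.1, 0]
    - [0.6, 0.3, -0.2, 0.1, 0]

```text
clock: 7.3
eef_pos: [0.5311, -0.0657, 0.0522]
tool_rot: [[0.005, 0.245, -0.969], [0.008, -0.969, -0.245], [-1.0, -0.006, -0.007]]
wrist_force: [-1.9, 4.7, 12.8]
grip_width: 0.0543
```

```bash
python3 go.py .529 -.068 .0404
python3 - <<'E'
from h import *
T=wpose(); w=manip.snapshot("wrist")
cv2.imwrite("pics/w6.png",cv2.resize(w[100:340,130:390],(650,600),interpolation=cv2.INTER_CUBIC)[:,:,::-1])
E
```

```text
shift [1.18 0.18 0.27] pos [ 0.5311 -0.0657  0.0522] q [ 24.  25. -26. 113.  14.  45. -86.] F [-1.9  4.7 12.8] t 7.3 w 0.0543 toolx [ 0.005  0.008 -1.   ] y [ 0.245 -0.969 -0.006]
```

View pics/w6.png

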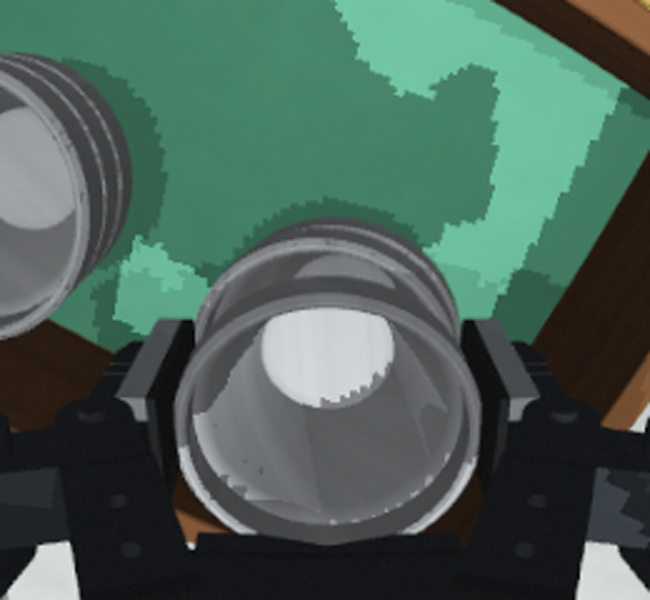

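```bash
python3 - <<'E'
from h import *
T=wpose(); print(T[:3,3].round(4))
q=lambda u,v:(130+(u+.5)/2.5-.5,100+(v+.5)/2.5-.5)
Ti=np.linalg.inv(T)
for uv in((327,238),(240,268),(415,268),(205,300),(447,300)):
    X=wonz(T,q(*uv),.059); print(uv,X.round(4),"tool cm",((Ti@np.r_[X,1])[:3]*100).round(2))
print("axis base in tool: held base at z",(T@[.0124,0,0,1])[:3].round(4))
E
```

```text
[ 0.531  -0.0658  0.0522]
(327, 238) [ 0.5576 -0.0589  0.059 ] tool cm [-0.66 -0.01 -2.75]
(240, 268) [ 0.5476 -0.044   0.059 ] tool cm [-0.65 -1.7  -2.14]
(415, 268) [ 0.556 -0.077  0.059] tool cm [-0.67  1.7  -2.15]
(205, 300) [ 0.5392 -0.0387  0.059 ] tool cm [-0.65 -2.43 -1.47]
(447, 300) [ 0.5511 -0.0851  0.059 ] tool cm [-0.68  2.36 -1.48]
axis base in tool: held base at z [ 0.5311 -0.0657  0.0398]
```

The rims are concentric here, yet it stopped exactly where my fingertips (TCP + about 5 mm) meet the short stack's rim. The tips reach below the collar and land on that rim. It also nudged the short stack about 5 mm towards +y. The fix is to put the cup back on the bench and regrip it about 15 mm higher, with only the pad ends on the collar.

Emit:
arm_command:
  series:
    - [0.6, -1, 0, 0, 0]
    - [0.6, -3, 0, 0, 0]
    - [0.6, -7, 0, 0, 0]
    - [0.6, -11, 0, 0, 0]
    - [0.6, -12, 0, 0, 0]
    - [0.6, -12, 0, 0, 0]

```text
clock: 7.95
eef_pos: [0.5315, -0.0673, 0.1738]
tool_rot: [[0.009, 0.245, -0.97], [0.006, -0.97, -0.245], [-1.0, -0.004, -0.01]]
wrist_force: [-1.0, 0.1, -1.4]
grip_width: 0.0545
```

```bash
python3 go.py .562 .244 .17
```

```text
shift [  0.6  -29.43 -10.57] pos [ 0.5315 -0.0673  0.1738] q [ 27.  16. -28. 107.   8.  59. -81.] F [-1.   0.1 -1.4] t 7.95 w 0.0545 toolx [ 0.009  0.006 -1.   ] y [ 0.245 -0.97  -0.004]
```

Emit:
arm_command:
  series:
    - [0.6, 0, -29.4, -10.5, 0]
    - [0.6, 0, -29.4, -10.5, 0]
    - [0.6, 0, -29.4, -10.5, 0]
    - [0.6, 0, -29.4, -10.5, 0]
    - [0.6, 0, -29.4, -10.5, 0]
    - [0.6, 0, -29.4, -10.5, 0]
    - [0.6, 0, -29.4, -10.5, 0]
    - [0.6, 0, -29.4, -10.5, 0]

```text
clock: 8.75
eef_pos: [0.5594, 0.2461, 0.1737]
tool_rot: [[0.005, 0.25, -0.968], [0.006, -0.968, -0.25], [-1.0, -0.005, -0.006]]
wrist_force: [-0.0, -0.3, 0.1]
grip_width: 0.0541
```

```bash
python3 go.py .562 .245 .0124
```

```text
shift [16.13  0.26 -0.12] pos [0.5594 0.2461 0.1737] q [  -2.   24.  -34.   97.   15.   63. -116.] F [-0.  -0.3  0.1] t 8.75 w 0.0541 toolx [ 0.005  0.006 -1.   ] y [ 0.25  -0.968 -0.005]
```

Emit:
arm_command:
  series:
    - [0.6, 4, 0.2, -0.1, 0]
    - [0.6, 8, 0.2, -0.1, 0]
    - [0.6, 12, 0.2, -0.1, 0]
    - [0.6, 14.5, 0.2, -0.1, 0]
    - [0.6, 15.4, 0.2, -0.1, 0]
    - [0.6, 15.8, 0.2, -0.1, 0]
    - [0.6, 16.0, 0.2, -0.1, 0]
    - [0.6, 16.0, 0.2, -0.1, 0]

```text
clock: 9.55
eef_pos: [0.5626, 0.2455, 0.0148]
tool_rot: [[0.007, 0.249, -0.968], [0.007, -0.968, -0.249], [-1.0, -0.005, -0.008]]
wrist_force: [0.1, 0.3, -0.7]
grip_width: 0.0543
```

```bash
python3 go.py .562 .245 .0124
```

```text
shift [0.24 0.03 0.07] pos [0.5626 0.2455 0.0148] q [  -5.   35.  -30.  103.   23.   47. -122.] F [ 0.1  0.3 -0.7] t 9.55 w 0.0543 toolx [ 0.007  0.007 -1.   ] y [ 0.249 -0.968 -0.005]
```

Emit:
arm_command:
  series:
    - [0.6, 0.2, 0, 0, 0]
    - [0.6, 0.35, 0, 0, 0]
    - [0.6, 0.35, 0, 0, 0]
    - [0.6, 0.35, 0, 0, 0]

```text
clock: 9.95
eef_pos: [0.5638, 0.2459, 0.0125]
tool_rot: [[0.009, 0.249, -0.968], [0.008, -0.968, -0.249], [-1.0, -0.005, -0.011]]
wrist_force: [0.8, -0.9, 4.8]
grip_width: 0.0547
```

```bash
python3 go.py .562 .245 .0274
```

```text
shift [-1.49  0.03  0.18] pos [0.5638 0.2459 0.0125] q [  -5.   35.  -30.  103.   23.   47. -122.] F [ 0.8 -0.9  4.8] t 9.95 w 0.0547 toolx [ 0.009  0.008 -1.   ] y [ 0.249 -0.968 -0.005]
```

On the bench with a 5 N touch. Open, rise 15 mm, regrip.

Emit:
arm_command:
  series:
    - [0.3, 0.2, 0, 0, 0]
    - [0.1, 0.2, 0, 0, 0]
    - [0.1, 0, 0, 0, 0]
    - [0.1, -0.7, 0, 0, 0]
    - [0.1, -1.5, 0, 0, 0]
    - [0.1, -1.5, 0, 0, 0]
    - [0.1, -1.5, 0, 0, 0]

```text
clock: 10.65
eef_pos: [0.564, 0.2459, 0.0281]
tool_rot: [[0.01, 0.249, -0.968], [0.008, -0.968, -0.249], [-1.0, -0.005, -0.012]]
wrist_force: [0.0, 0.2, -0.7]
grip_width: 0.0768
```

```bash
python3 go.py .562 .245 .0274; python3 - <<'E'
from h import *
T=wpose(); w=manip.snapshot("wrist"); 
cv2.imwrite("pics/w7.png",cv2.resize(w[80:320,130:390][:,:,::-1],(650,600),interpolation=cv2.INTER_CUBIC))
E
```

```text
shift [0.06 0.04 0.21] pos [0.564  0.2459 0.0281] q [  -5.   34.  -30.  103.   22.   48. -121.] F [ 0.   0.2 -0.7] t 10.65 w 0.0768 toolx [ 0.01   0.008 -1.   ] y [ 0.249 -0.968 -0.005]
```

View pics/w7.png

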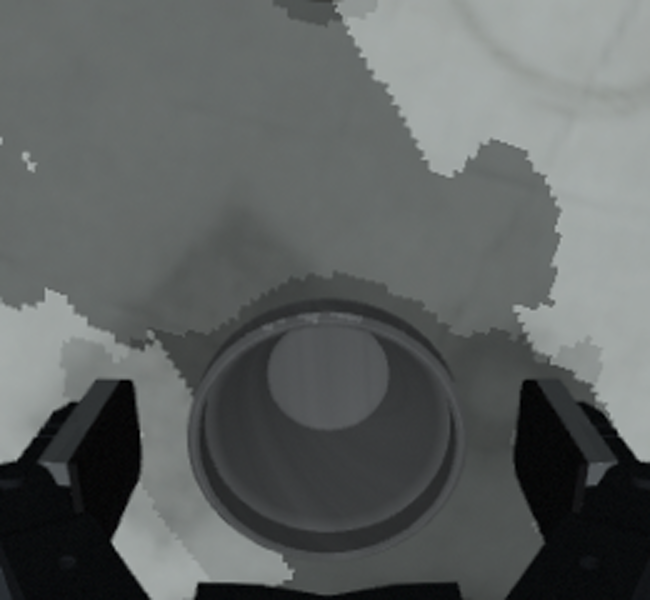

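The cup stands upright between the open pads, rim centred at (327,435). Closing on the top of the collar.

Emit:
arm_command:
  series:
    - [0.3, 0, 0, 0, 0]
    - [0.6, 0, 0, 0, 0]
    - [0.6, 0, 0, 0, 0]
    - [0.6, 0, 0, 0, 0]
    - [0.6, 0, 0, 0, 0]
  newtons: 35

```text
clock: 11.2
eef_pos: [0.5639, 0.2459, 0.0279]
tool_rot: [[0.01, 0.249, -0.968], [0.008, -0.968, -0.249], [-1.0, -0.005, -0.012]]
wrist_force: [0.2, -0.4, 3.0]
grip_width: 0.0542
```

Emit:
arm_command:
  series:
    - [0.6, -1, 0, 0, 0]
    - [0.6, -3, 0, 0, 0]
    - [0.6, -6, 0, 0, 0]
    - [0.6, -9.5, 0, 0, 0]
    - [0.6, -13, 0, 0, 0]
    - [0.6, -15, 0, 0, 0]
    - [0.6, -15, 0, 0, 0]

```text
clock: 11.9
eef_pos: [0.5642, 0.2459, 0.1817]
tool_rot: [[0.016, 0.249, -0.968], [0.01, -0.968, -0.249], [-1.0, -0.006, -0.018]]
wrist_force: [-0.3, 0.3, -0.9]
grip_width: 0.0539
```

```bash
python3 go.py .5305 -.068 .18; python3 - <<'E'
from h import *
T=wpose(); w=manip.snapshot("wrist")
cv2.imwrite("pics/w8.png",cv2.resize(w[:,:,::-1],(640,480),interpolation=cv2.INTER_CUBIC))
for z in (-.003,0,.003):
    print(z,[ (wproj(T,(T@[.0278-.042,y,z+dz,1])[:3])/.8).round(1) for y,dz in((0,-.028),(0,.028),(-.028,0),(.028,0))])
E
```

```text
shift [-0.22 29.56 11.08] pos [0.5642 0.2459 0.1817] q [  -1.   24.  -34.   96.   15.   63. -115.] F [-0.3  0.3 -0.9] t 11.9 w 0.0539 toolx [ 0.016  0.01  -1.   ] y [ 0.249 -0.968 -0.006]
-0.003 [array([325.9, 240.3]), array([325.9, 369.2]), array([254.1, 309.4]), array([397.8, 309.4])]
0 [array([325.9, 248.3]), array([325.9, 374.9]), array([254.7, 316.1]), array([397.2, 316.2])]
0.003 [array([325.9, 256.2]), array([325.9, 380.4]), array([255.2, 322.8]), array([396.6, 322.8])]
```

View pics/w8.png

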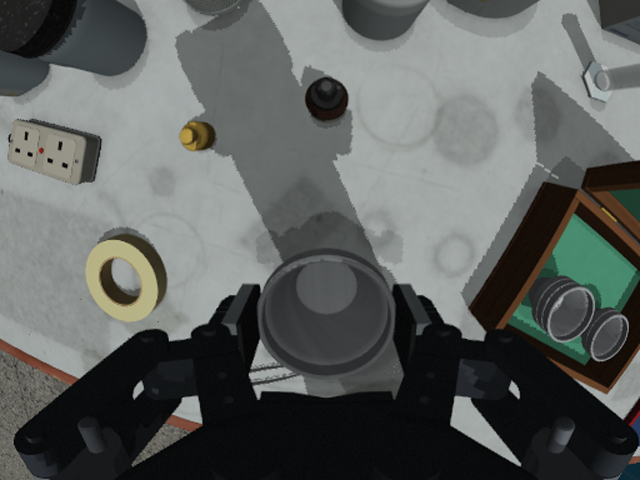

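Still held well: rim at x 259-394, y 249-375 of 640x480, within about 1 mm of nominal. That was the twelfth picture, so from here I'll measure numerically. Moving to just short of the stack for a clear view.

Emit:
arm_command:
  series:
    - [0.6, 0, 29.5, 13.5, 0]
    - [0.6, 0, 29.5, 13.5, 0]
    - [0.6, 0, 29.5, 13.5, 0]
    - [0.6, 0, 29.5, 13.5, 0]
    - [0.6, 0, 29.5, 13.5, 0]
    - [0.6, 0, 29.5, 13.5, 0]
    - [0.6, 0, 29.5, 13.5, 0]
    - [0.6, 0, 29.5, 13.5, 0]

```text
clock: 12.75
eef_pos: [0.503, -0.0797, 0.1735]
tool_rot: [[0.008, 0.241, -0.971], [0.007, -0.971, -0.241], [-1.0, -0.005, -0.009]]
wrist_force: [0.0, 0.4, -0.1]
grip_width: 0.0535
```

```bash
cat > circ.py <<'E'
from h import *
def circ(w,T,X):
    g=cv2.GaussianBlur(cv2.cvtColor(w,cv2.COLOR_RGB2GRAY),(3,3),0); g=cv2.resize(g,None,fx=3,fy=3,interpolation=cv2.INTER_CUBIC)
    e=wproj(T,X); r=np.linalg.norm(wproj(T,np.add(X,[0,.028,0]))-wproj(T,np.add(X,[0,-.028,0])))/2
    x0,y0=(e*3-3*r*1.6).astype(int).clip(0); n=int(3*r*3.2)
    c=cv2.HoughCircles(g[y0:y0+n,x0:x0+n],cv2.HOUGH_GRADIENT,1,8,param1=80,param2=15,minRadius=int(2.82*r),maxRadius=int(3.12*r))
    out=[] if c is None else [(((q[:2]+[x0+.5,y0+.5])/3-.5),q[2]/3) for q in c[0][:4]]
    return e,r,[(p.round(1),round(float(rr),1),wonz(T,p,X[2]).round(4)) for p,rr in out]
E
python3 - <<'E'
from circ import *
print("old",*circ(np.load("w4.npy"),np.load("T4.npy"),[.53,-.072,.059]),sep="\n")
T=wpose(); w=manip.snapshot("wrist"); np.save("T9.npy",T); np.save("w9.npy",w)
print("new",*circ(w,T,[.53,-.068,.059]),sep="\n")
print("full",*circ(w,T,[.549,.0115,.07]),sep="\n")
E
python3 go.py .5305 -.068 .18
```

```text
old
[254.5864689 179.2115131]
32.33230022346577
[(array([253.8, 176.5]), 30.5, array([ 0.5322, -0.0708,  0.059 ])), (array([253.8, 179.2]), 32.0, array([ 0.5299, -0.0714,  0.059 ])), (array([251.5, 175.2]), 33.1, array([ 0.5328, -0.0686,  0.059 ])), (array([254.5, 173.8]), 33.1, array([ 0.5346, -0.0708,  0.059 ]))]
new
[255.85138671 155.24959176]
31.86873269633313
[(array([258.2, 154.2]), 29.9, array([ 0.5314, -0.0697,  0.059 ])), (array([257.5, 151.5]), 32.8, array([ 0.5336, -0.0686,  0.059 ])), (array([257.8, 156.8]), 30.2, array([ 0.5291, -0.07  ,  0.059 ])), (array([260.5, 155.5]), 30.6, array([ 0.5308, -0.072 ,  0.059 ]))]
full
[170.12172517 114.58690956]
30.813972601809873
[(array([170.8, 114.8]), 29.6, array([0.5489, 0.0108, 0.07  ])), (array([173.5, 115.2]), 31.8, array([0.5491, 0.0084, 0.07  ])), (array([167.8, 113.2]), 29.2, array([0.5498, 0.0138, 0.07  ])), (array([170.2, 111.8]), 29.6, array([0.5513, 0.012 , 0.07  ]))]
shift [-0.58 -0.18 -2.8 ] pos [ 0.5038 -0.0765  0.1739] q [ 29.  13. -29. 111.   7.  58. -78.] F [ 0.7  1.9 -1.6] t 12.8 w 0.0539 toolx [ 0.009  0.009 -1.   ] y [ 0.245 -0.97  -0.007]
```

```bash
cat >> circ.py <<'E'
def edgefit(w,T,X,R=.028,span=.004):
    """outer-rim edge points along radial lines at height X[2], then a robust circle fit of known radius"""
    from scipy.optimize import least_squares
    g=cv2.GaussianBlur(cv2.cvtColor(w,cv2.COLOR_RGB2LAB),(3,3),0)[:,:,1].astype(np.float32)  # green-ness of the lining
    pts=[]
    for a in np.linspace(0,2*np.pi,120,endpoint=False):
        rr=np.arange(R-span,R+span,.0002); P=[np.add(X,[r*np.cos(a),r*np.sin(a),0]) for r in rr]
        uv=np.float32([wproj(T,p) for p in P]); v=cv2.remap(g,uv[:,:1].copy(),uv[:,1:].copy(),cv2.INTER_LINEAR).ravel()
        d=-np.gradient(v); i=d.argmax()
        if d[i]>.35: pts.append(P[i][:2])
    pts=np.array(pts); f=lambda c:np.linalg.norm(pts-c,axis=1)-R
    s=least_squares(f,X[:2],loss="soft_l1",f_scale=.0004); return s.x.round(4),len(pts),np.median(abs(f(s.x))).round(5)
E
python3 - <<'E'
from circ import *
print("old",edgefit(np.load("w4.npy"),np.load("T4.npy"),[.53,-.072,.059]))
T=wpose(); w=manip.snapshot("wrist"); print(T[:3,3])
for X in ([.53,-.068,.059],[.53,-.071,.059],[.549,.0115,.07]): print(edgefit(w,T,X),circ(w,T,X)[2][0])
E
```

```text
Traceback (most recent call last):
  File "circ.py", line 16, in edgefit
    uv=np.float32([wproj(T,p) for p in P]); v=cv2.remap(g,uv[:,:1].copy(),uv[:,1:].copy(),cv2.INTER_LINEAR).ravel()
                   ~~~~~^^^^^
  File "h.py", line 19, in wproj
    p=manip.camera_params("wrist"); C=np.linalg.inv(T@p["T_tool_cam"]); c=C[:3,:3]@np.asarray(X,float)+C[:3,3]
ValueError: time passes only in moves, steps and waits
```

```bash
sed -i 's/manip.camera_params("wrist")/WP/; /^from rig/a WP=manip.camera_params("wrist")' h.py
python3 - <<'E'
from circ import *
print("old",edgefit(np.load("w4.npy"),np.load("T4.npy"),[.53,-.072,.059]))
T=wpose(); w=manip.snapshot("wrist"); print(T[:3,3])
for X in ([.53,-.068,.059],[.53,-.071,.059],[.549,.0115,.07]): print(edgefit(w,T,X),circ(w,T,X)[2][0])
E
```

```text
old (array([ 0.5306, -0.0713]), 117, np.float64(0.00049))
[ 0.503838   -0.07654581  0.17388256]
(array([ 0.5302, -0.0705]), 120, np.float64(0.00022)) (array([261.8, 156.5]), 29.8, array([ 0.5311, -0.0698,  0.059 ]))
(array([ 0.5302, -0.0704]), 120, np.float64(0.0002)) (array([261.8, 156.5]), 29.8, array([ 0.5311, -0.0698,  0.059 ]))
(array([0.5492, 0.0118]), 120, np.float64(0.00057)) (array([174.8, 116.2]), 29.6, array([0.5491, 0.0108, 0.07  ]))
```

A clean edge fit (residual 0.2 mm) puts the short stack at (0.5302,-0.0705), and the full stack hasn't moved. Working out the shift.

```bash
python3 go.py .5302 -.0705 .095
```

```text
shift [ 7.95  0.31 -2.49] pos [ 0.5045 -0.0744  0.1743] q [ 29.  13. -29. 111.   7.  58. -78.] F [ 0.6 -0.1 -0.5] t 12.85 w 0.0541 toolx [ 0.01  0.01 -1.  ] y [ 0.248 -0.969 -0.007]
```

Emit:
arm_command:
  series:
    - [0.6, 0, 0.3, -2.5, 0]
    - [0.6, 3, 0.3, -2.5, 0]
    - [0.6, 6, 0.3, -2.5, 0]
    - [0.6, 8, 0.3, -2.5, 0]
    - [0.6, 8, 0.3, -2.5, 0]
    - [0.6, 8, 0.3, -2.5, 0]
    - [0.6, 8, 0.3, -2.5, 0]
    - [0.6, 8, 0.3, -2.5, 0]

```text
clock: 13.65
eef_pos: [0.5314, -0.0701, 0.0959]
tool_rot: [[0.012, 0.248, -0.969], [0.01, -0.969, -0.248], [-1.0, -0.006, -0.014]]
wrist_force: [0.7, 0.7, -1.2]
grip_width: 0.0537
```

```bash
python3 go.py .5302 -.0705 .0558; python3 -c "
from h import *
print(manip.observe()['joint_vel'].round(2))"
```

```text
shift [4.01 0.04 0.18] pos [ 0.5314 -0.0701  0.0959] q [ 26.  21. -27. 112.  12.  49. -83.] F [ 0.7  0.7 -1.2] t 13.65 w 0.0537 toolx [ 0.012  0.01  -1.   ] y [ 0.248 -0.969 -0.006]
[ 0.22 -0.06  0.17  0.25  0.14 -0.08  0.02]
```

Emit:
arm_command:
  series:
    - [0.6, 0.6, 0.05, 0.18, 0]
    - [0.6, 1.3, 0.05, 0.18, 0]
    - [0.6, 2.0, 0.05, 0.18, 0]
    - [0.6, 2.5, 0.05, 0.18, 0]
    - [0.6, 3.0, 0.05, 0.18, 0]
    - [0.6, 3.3, 0.05, 0.18, 0]
    - [0.6, 3.3, 0.05, 0.18, 0]
    - [0.6, 3.3, 0.05, 0.18, 0]

```text
clock: 14.45
eef_pos: [0.5302, -0.0707, 0.0629]
tool_rot: [[0.012, 0.248, -0.969], [0.01, -0.969, -0.248], [-1.0, -0.006, -0.014]]
wrist_force: [0.5, 0.2, -1.0]
grip_width: 0.054
```

```bash
python3 go.py .5302 -.0705 .0558
```

```text
shift [ 0.71 -0.01  0.01] pos [ 0.5302 -0.0707  0.0629] q [ 25.  24. -27. 113.  14.  46. -85.] F [ 0.5  0.2 -1. ] t 14.45 w 0.054 toolx [ 0.012  0.01  -1.   ] y [ 0.248 -0.969 -0.006]
```

No contact now, 7 mm from home. Lowering the rest gently.

Emit:
arm_command:
  series:
    - [0.6, 0.2, 0, 0, 0]
    - [0.6, 0.4, 0, 0, 0]
    - [0.6, 0.55, 0, 0, 0]
    - [0.6, 0.65, 0, 0, 0]
    - [0.6, 0.75, 0, 0, 0]
    - [0.6, 0.75, 0, 0, 0]
    - [0.6, 0.75, 0, 0, 0]

```text
clock: 15.15
eef_pos: [0.5312, -0.0705, 0.0559]
tool_rot: [[0.014, 0.248, -0.969], [0.009, -0.969, -0.248], [-1.0, -0.006, -0.016]]
wrist_force: [1.8, -0.1, 3.0]
grip_width: 0.0538
```

```bash
python3 go.py .5302 -.0705 .0558
```

```text
shift [ 0.01 -0.03  0.09] pos [ 0.5312 -0.0705  0.0559] q [ 25.  24. -26. 113.  14.  45. -85.] F [ 1.8 -0.1  3. ] t 15.15 w 0.0538 toolx [ 0.014  0.009 -1.   ] y [ 0.248 -0.969 -0.006]
```

Contact is at the expected seated height. A slight press to seat it, then open partway.

Emit:
arm_command:
  series:
    - [0.6, 0.1, 0, 0.05, 0]
    - [0.6, 0.15, 0, 0.05, 0]
    - [0.6, 0.15, 0, 0.05, 0]

```text
clock: 15.45
eef_pos: [0.5316, -0.0705, 0.0558]
tool_rot: [[0.015, 0.248, -0.969], [0.009, -0.969, -0.248], [-1.0, -0.005, -0.017]]
wrist_force: [-1.5, 0.7, 9.3]
grip_width: 0.0538
```

Emit:
arm_command:
  series:
    - [0.3, 0.0, 0, 0, 0]
    - [0.2, 0.0, 0, 0, 0]
    - [0.2, 0, 0, 0, 0]
    - [0.2, 0, 0, 0, 0]

```text
clock: 15.85
eef_pos: [0.531, -0.0705, 0.0553]
tool_rot: [[0.014, 0.248, -0.969], [0.009, -0.969, -0.248], [-1.0, -0.005, -0.016]]
wrist_force: [0.2, -0.4, 0.7]
grip_width: 0.0681
```

```bash
python3 go.py .5302 -.0705 .0558
```

```text
shift [-0.05 -0.02  0.08] pos [ 0.531  -0.0705  0.0553] q [ 25.  24. -26. 113.  14.  45. -85.] F [ 0.2 -0.4  0.7] t 15.85 w 0.0681 toolx [ 0.014  0.009 -1.   ] y [ 0.248 -0.969 -0.005]
```

Emit:
arm_command:
  series:
    - [0.2, -1, 0, 0.05, 0]
    - [0.2, -3, 0, 0.05, 0]
    - [0.2, -6, 0, 2, 0]
    - [0.2, -9, 0, 3, 0]
    - [0.2, -12, 0, 3, 0]
    - [0.2, -12, 0, 3, 0]
    - [0.2, -12, 0, 3, 0]
    - [0.2, -12, 0, 3, 0]

```text
clock: 16.65
eef_pos: [0.4995, -0.079, 0.1741]
tool_rot: [[0.013, 0.248, -0.969], [0.009, -0.969, -0.248], [-1.0, -0.006, -0.015]]
wrist_force: [0.5, 0.4, -0.5]
grip_width: 0.0686
```

```bash
python3 - <<'E'
from circ import *
T=wpose(); w=manip.snapshot("wrist"); np.save("w10.npy",w); np.save("T10.npy",T); print(T[:3,3].round(4),T[:3,0].round(3))
for z in (.059,.066,.070,.074,.078): print(z,edgefit(w,T,[.530,-.0705,z]),edgefit(w,T,[.530,-.0705,z],R=.0255,span=.0015))
print("full",[(z,edgefit(w,T,[.549,.0115,z])) for z in (.066,.070,.074)])
E
```

```text
[ 0.4995 -0.079   0.1741] [ 0.013  0.009 -1.   ]
0.059 (array([ 0.5287, -0.0711]), 120, np.float64(0.00145)) (array([ 0.5317, -0.07  ]), 53, np.float64(0.0004))
0.066 (array([ 0.5288, -0.0711]), 120, np.float64(0.00065)) (array([ 0.5317, -0.07  ]), 65, np.float64(0.00047))
0.07 (array([ 0.5293, -0.071 ]), 120, np.float64(0.00036)) (array([ 0.5315, -0.0698]), 75, np.float64(0.00067))
0.074 (array([ 0.53  , -0.0707]), 120, np.float64(0.00031)) (array([ 0.5303, -0.0702]), 108, np.float64(0.00146))
0.078 (array([ 0.5306, -0.0707]), 120, np.float64(0.00062)) (array([ 0.5291, -0.0705]), 112, np.float64(0.00125))
full [(0.066, (array([0.5488, 0.0125]), 120, np.float64(0.00103))), (0.07, (array([0.549 , 0.0113]), 120, np.float64(0.00053))), (0.074, (array([0.5492, 0.0099]), 117, np.float64(0.00056)))]
```

Seated: the short stack's rim now best fits at the same height as the full stack's (~0.072 for both, nominal 0.070) at (0.5295,-0.071), level to within the fit. Next the lid: shut the fingers, rise above the lid, and go over behind it.

Emit:
arm_command:
  series:
    - [1, -5, 0, 0, 0]
    - [1, -10, 0, 0, 0]
    - [1, -11, 0, 0, 0]
    - [1, -11, 0, 0, 0]

```text
clock: 17.1
eef_pos: [0.4991, -0.08, 0.2849]
tool_rot: [[0.015, 0.249, -0.968], [0.009, -0.969, -0.249], [-1.0, -0.005, -0.017]]
wrist_force: [-0.8, -0.3, -0.3]
grip_width: 0.0097
```

```bash
python3 go.py .735 -.102 .275
```

```text
shift [  1.32   8.   -22.29] pos [ 0.4991 -0.08    0.2849] q [ 32.   6. -30. 103.   3.  71. -74.] F [-0.8 -0.3 -0.3] t 17.1 w 0.0097 toolx [ 0.015  0.009 -1.   ] y [ 0.249 -0.969 -0.005]
```

Emit:
arm_command:
  series:
    - [1, 0.5, 8, -22.3, 0]
    - [1, 0.5, 8, -22.3, 0]
    - [1, 0.5, 8, -22.3, 0]
    - [1, 0.5, 8, -22.3, 0]
    - [1, 0.5, 8, -22.3, 0]
    - [1, 0.5, 8, -22.3, 0]
    - [1, 0.5, 8, -22.3, 0]
    - [1, 0.5, 8, -22.3, 0]

```text
clock: 17.9
eef_pos: [0.7336, -0.1016, 0.2816]
tool_rot: [[0.012, 0.249, -0.968], [0.009, -0.968, -0.249], [-1.0, -0.006, -0.013]]
wrist_force: [-0.9, 0.7, -0.1]
grip_width: -0.0001
```

```bash
python3 go.py .735 -.102 .165; python3 - <<'E'
from h import *
# lid outer free edge as the wrist camera sees it: profile of brightness along box x at box-y offset -25 mm
T=wpose(); w=manip.snapshot("wrist"); g=cv2.cvtColor(w,cv2.COLOR_RGB2HSV); np.save("w11.npy",w)
for u in range(-120,-30,6):
    X=np.r_[np.array([.6245,-.078])-u/1000*np.array([.975,-.222]),.2]; p=wproj(T,X); i=p.round().astype(int)
    print(u,i,w[i[1],i[0]] if 0<=i[0]<512 and 0<=i[1]<384 else None)
E
```

```text
shift [11.66  0.14  0.03] pos [ 0.7336 -0.1016  0.2816] q [ 22.  33. -28.  69.  14.  81. -80.] F [-0.9  0.7 -0.1] t 17.9 w -0.0001 toolx [ 0.012  0.009 -1.   ] y [ 0.249 -0.968 -0.006]
-120 [268 190] [83 86 85]
-114 [264 196] [84 88 87]
-108 [261 203] [83 87 85]
-102 [257 209] [75 77 76]
-96 [254 215] [73 76 75]
-90 [250 222] [71 73 71]
-84 [247 228] [60 63 62]
-78 [244 234] [11 12 13]
-72 [241 239] [ 9 12 13]
-66 [238 245] [11 12 13]
-60 [235 251] [12 12 14]
-54 [232 256] [11 13 14]
-48 [229 262] [10 12 12]
-42 [226 267] [ 9 12 13]
-36 [223 272] [11 13 14]
```

```bash
python3 - <<'E'
from h import *
T=wpose(); w=np.load("w11.npy"); H=np.array([.630,-.0535]); ax=np.array([.975,-.222]); ay=np.array([.222,.975])
for y in (60,80,-90):
  print(y,[(u,w[tuple(wproj(T,np.r_[H-u/1000*ax+y/1000*ay,.198]).round().astype(int)[::-1])].tolist()) for u in range(-100,-30,6) if (wproj(T,np.r_[H-u/1000*ax+y/1000*ay,.198])<[511,383]).all()])
E
```

```text
60 [(-100, [107, 111, 110]), (-94, [108, 113, 112]), (-88, [109, 114, 112]), (-82, [107, 112, 110]), (-76, [19, 11, 6]), (-70, [17, 8, 4]), (-64, [17, 9, 5]), (-58, [20, 11, 6]), (-52, [63, 41, 24]), (-46, [43, 26, 16]), (-40, [57, 36, 23]), (-34, [59, 38, 24])]
80 [(-100, [150, 154, 152]), (-94, [154, 160, 158]), (-88, [170, 176, 173]), (-82, [170, 176, 174]), (-76, [172, 177, 176]), (-70, [20, 12, 8]), (-64, [19, 13, 7]), (-58, [19, 11, 6]), (-52, [63, 41, 23]), (-46, [48, 31, 19]), (-40, [57, 36, 21]), (-34, [60, 38, 24])]
-90 [(-100, [174, 180, 178]), (-94, [173, 179, 177]), (-88, [167, 173, 170]), (-82, [166, 172, 169]), (-76, [164, 169, 167]), (-70, [10, 12, 13]), (-64, [12, 14, 15]), (-58, [6, 8, 11]), (-52, [13, 15, 16]), (-46, [10, 12, 13]), (-40, [9, 11, 13]), (-34, [9, 12, 12])]
```

The lid's outer edge sits at u≈-73 mm behind the hinge line, as computed for fully open; I'm at -112. Descending behind it.

Emit:
arm_command:
  series:
    - [1, 3, 0.1, 0, 0]
    - [1, 6, 0.1, 0, 0]
    - [1, 9, 0.1, 0, 0]
    - [1, 11.5, 0.1, 0, 0]
    - [1, 11.5, 0.1, 0, 0]
    - [1, 11.5, 0.1, 0, 0]

```text
clock: 18.55
eef_pos: [0.7349, -0.102, 0.1689]
tool_rot: [[0.014, 0.249, -0.968], [0.008, -0.969, -0.249], [-1.0, -0.005, -0.015]]
wrist_force: [0.9, -0.2, 0.2]
grip_width: 0.0002
```

Emit:
arm_command:
  series:
    - [1, 0, -0.4, 0.8, 0]
    - [1, 0, -0.8, 1.6, 0]
    - [1, 0, -1.2, 2.5, 0]
    - [1, 0, -1.7, 3.4, 0]
    - [1, 0, -2.1, 4.2, 0]
    - [1, 0, -2.6, 5.1, 0]
    - [1, 0, -3.0, 6.0, 0]
    - [1, 0, -3.5, 6.9, 0]

```text
clock: 19.35
eef_pos: [0.6627, -0.0855, 0.1721]
tool_rot: [[0.024, 0.248, -0.968], [0.007, -0.969, -0.248], [-1.0, -0.001, -0.025]]
wrist_force: [3.8, -1.2, 14.9]
grip_width: -0.0002
```

```bash
cat > lid.py <<'E'
from h import *
s=manip.observe(); p=s["eef_pos"]; H=np.array([.6245,-.078]); d=H-p[:2]
print("u",round(float(d@[.975,-.222])*1000,1),"y",round(float(-d@[.222,.975])*1000-25,1),"z",round(p[2]*1000,1),"F",s["wrist_force"].round(1),"t",round(s["clock"],2),"toolx",s["tool_rot"][:,0].round(3))
E
python3 lid.py
```

```text
u -38.9 y -23.8 z 172.1 F [ 3.8 -1.2 14.9] t 19.35 toolx [ 0.024  0.007 -1.   ]
```

The lid has swung to about 93°, but there is 15 N of upward force, so its edge may be under a knuckle. I'll raise the tool a little before going on.

Emit:
arm_command:
  series:
    - [1, -0.7, 0.2, -0.3, 0]
    - [1, -1.3, 0.2, -0.3, 0]
    - [1, -1.3, 0, 0, 0]
    - [1, -1.3, 0, 0, 0]

```text
clock: 19.75
eef_pos: [0.6614, -0.0853, 0.1843]
tool_rot: [[0.022, 0.249, -0.968], [0.008, -0.969, -0.248], [-1.0, -0.002, -0.023]]
wrist_force: [-0.2, 0.2, -0.0]
grip_width: 0.0
```

```bash
python3 lid.py
```

```text
u -37.6 y -23.9 z 184.3 F [-0.2  0.2 -0. ] t 19.75 toolx [ 0.022  0.008 -1.   ]
```

Emit:
arm_command:
  series:
    - [1, 0, -0.55, 1.1, 0]
    - [1, 0, -1.1, 2.1, 0]
    - [1, 0, -1.7, 3.3, 0]
    - [1, 0.1, -2.2, 4.3, 0]
    - [1, 0.3, -2.65, 5.15, 0]
    - [1, 0.7, -3.15, 6.15, 0]
    - [1, 1.4, -3.8, 7.4, 0]
    - [1, 2.2, -4.45, 8.6, 0]

```text
clock: 20.55
eef_pos: [0.5668, -0.0631, 0.1605]
tool_rot: [[0.022, 0.249, -0.968], [0.008, -0.969, -0.248], [-1.0, -0.002, -0.023]]
wrist_force: [1.0, 0.1, 0.2]
grip_width: 0.0
```

```bash
python3 lid.py
```

```text
u 59.5 y -23.2 z 160.5 F [1.  0.1 0.2] t 20.55 toolx [ 0.022  0.008 -1.   ]
```

```bash
python3 - <<'E'
from h import *
T=wpose(); w=manip.snapshot("wrist"); h=cv2.cvtColor(w,cv2.COLOR_RGB2HSV)
brown=cv2.inRange(h,(4,110,8),(16,255,200)); green=cv2.inRange(h,(65,80,20),(90,255,255))
for n,m in(("brown",brown),("green",green)):
    ys,xs=np.nonzero(m); print(n,len(xs),np.percentile(xs,[2,98]) if len(xs) else "",np.percentile(ys,[2,98]) if len(xs) else "")
H=np.array([.630,-.0535]); ax=np.array([.975,-.222]); ay=np.array([.222,.975])
for th in (30,40,45,50,60,75):
    t=np.radians(th); u=.150*np.cos(t)-.021*np.sin(t); z=.061+.15*np.sin(t)+.021*np.cos(t)
    print(th,[wproj(T,np.r_[H-u*ax+y*ay,z]).round() for y in(.105,-.105)])
s=cv2.cvtColor(manip.snapshot("scene"),cv2.COLOR_RGB2HSV); print("scene green",(cv2.inRange(s,(65,80,20),(90,255,255))>0).sum())
E
```

```text
brown 53174 [ 42. 372.] [ 66. 269.]
green 0  
30 [array([ 47., 221.]), array([325., 352.])]
40 [array([ 33., 206.]), array([346., 354.])]
45 [array([ 26., 195.]), array([359., 353.])]
50 [array([ 20., 181.]), array([374., 349.])]
60 [array([ 13., 141.]), array([408., 332.])]
75 [array([22., 58.]), array([465., 281.])]
scene green 1173
```

No green is visible and a large brown face lies under the tool, so the lid is on the path at about 45°. Carrying on down.

Emit:
arm_command:
  series:
    - [1, 0.9, -0.55, 1.1, 0]
    - [1, 2.0, -1.1, 2.1, 0]
    - [1, 3.3, -1.5, 2.9, 0]
    - [1, 4.7, -1.9, 3.65, 0]
    - [1, 5.8, -2.05, 4.0, 0]
    - [1, 6.6, -2.2, 4.3, 0]
    - [1, 6.8, -2.2, 4.3, 0]
    - [1, 6.8, -2.2, 4.3, 0]

```text
clock: 21.45
eef_pos: [0.5184, -0.052, 0.09]
tool_rot: [[0.016, 0.249, -0.968], [0.008, -0.968, -0.249], [-1.0, -0.003, -0.018]]
wrist_force: [-0.5, 0.4, 0.5]
grip_width: 0.0002
```

```bash
python3 lid.py
```

```text
u 109.2 y -23.2 z 90.0 F [-0.5  0.4  0.5] t 21.45 toolx [ 0.016  0.008 -1.   ]
```

Emit:
arm_command:
  series:
    - [1, 0.3, 0, 0.2, 0]
    - [1, 0.6, 0, 0.2, 0]
    - [1, 0.8, 0, 0.2, 0]
    - [1, 1.0, 0, 0.2, 0]
    - [1, 1.0, 0, 0.2, 0]

```text
clock: 21.95
eef_pos: [0.5167, -0.0524, 0.0819]
tool_rot: [[0.015, 0.249, -0.968], [0.006, -0.968, -0.249], [-1.0, -0.002, -0.016]]
wrist_force: [-5.8, 0.7, 17.2]
grip_width: 0.0002
```

```bash
python3 lid.py
```

```text
u 110.8 y -23.9 z 81.9 F [-5.8  0.7 17.2] t 21.95 toolx [ 0.015  0.006 -1.   ]
```

A firm stop at z=0.082 with 17 N, the shut height. One slightly harder press to confirm.

Emit:
arm_command:
  series:
    - [1, 0.15, 0, 0, 0]
    - [1, 0.3, 0, 0, 0]
    - [1, 0.3, 0, 0, 0]

```text
clock: 22.25
eef_pos: [0.5167, -0.0524, 0.0818]
tool_rot: [[0.014, 0.249, -0.968], [0.004, -0.969, -0.249], [-1.0, -0.001, -0.015]]
wrist_force: [-9.7, 0.5, 24.3]
grip_width: 0.0001
```

```bash
python3 lid.py
```

```text
u 110.8 y -24.0 z 81.8 F [-9.7  0.5 24.3] t 22.25 toolx [ 0.014  0.004 -1.   ]
```

Rigid at 0.0818, no further give. Lift away and back clear.

Emit:
arm_command:
  series:
    - [1, -1, 0, 0, 0]
    - [1, -4, 0, 0, 0]
    - [1, -8, 0, 0, 0]
    - [1, -12, 0, 0, 0]
    - [1, -16, 0, 0, 0]
    - [1, -18, 0, 0, 0]
    - [1, -18, 0, 0, 0]
    - [1, -18, 0, 0, 0]

```text
clock: 23.05
eef_pos: [0.5139, -0.0534, 0.2615]
tool_rot: [[0.014, 0.249, -0.969], [0.004, -0.969, -0.249], [-1.0, -0.0, -0.014]]
wrist_force: [0.2, -0.7, 0.3]
grip_width: -0.0002
```

Emit:
arm_command:
  series:
    - [1, 0, 5, 2, 0]
    - [1, 0, 10, 4, 0]
    - [1, 0, 15, 6, 0]
    - [1, 0, 20, 8, 0]
    - [1, 0, 25, 9, 0]
    - [1, 0, 28, 9, 0]
    - [1, 0, 28, 9, 0]
    - [1, 0, 28, 9, 0]

```text
clock: 23.85
eef_pos: [0.4952, -0.3474, 0.2574]
tool_rot: [[0.01, 0.246, -0.969], [0.007, -0.969, -0.246], [-1.0, -0.004, -0.012]]
wrist_force: [-0.2, -0.2, 0.5]
grip_width: -0.0001
```

```bash
python3 lid.py; python3 - <<'E'
from h import *
t=manip.snapshot("top"); s=manip.snapshot("scene"); t0=np.load("t0.npy"); s0=np.load("s0.npy")
cv2.imwrite("pics/final_top.png",t[:,:,::-1]); cv2.imwrite("pics/final_scene.png",s[:,:,::-1])
br=lambda im:cv2.inRange(cv2.cvtColor(im,cv2.COLOR_RGB2HSV),(4,110,8),(16,255,200))
gr=lambda im:(cv2.inRange(cv2.cvtColor(im,cv2.COLOR_RGB2HSV),(65,80,20),(90,255,255))>0)
print("green in box region top/scene",gr(t)[150:245,250:390].sum(),gr(s)[155:325,220:410].sum(),"was",gr(t0)[150:245,250:390].sum(),gr(s0)[155:325,220:410].sum())
# lid outline of the shut box from both views against predicted corners at z=.082
H=np.array([.630,-.0535]); ax=np.array([.975,-.222]); ay=np.array([.222,.975])
C=[np.r_[H-u*ax+y*ay,.082] for u,y in((.15,.105),(.15,-.105),(0,-.105),(0,.105))]
for n,im in(("top",t),("scene",s)):
    P=np.float32([proj(n,c) for c in C]); m=br(im); m=cv2.morphologyEx(m,cv2.MORPH_CLOSE,np.ones((3,3)))
    cs,_=cv2.findContours(m,cv2.RETR_EXTERNAL,cv2.CHAIN_APPROX_SIMPLE); c0=P.mean(0)
    c=[c for c in cs if cv2.pointPolygonTest(c,tuple(map(float,c0)),False)>=0]
    print(n,"pred",P.round(0).tolist(),"contour",cv2.approxPolyDP(max(c,key=cv2.contourArea),4,True).reshape(-1,2).tolist() if c else None)
# bystanders: per-region change
for nm,X in(("brass",[.609,.371,.02]),("dropper",[.653,.263,.05]),("tape",[.457,.424,.02])):
    for n,a,b in(("top",t0,t),("scene",s0,s)):
        u,v=proj(n,X).astype(int); k=22 if nm=="tape" else 12; f=lambda i:i[v-k:v+k,u-k:u+k].astype(int)
        print(nm,n,"mean abs diff",abs(f(a)-f(b)).mean().round(1))
E
```

```text
u 66.3 y -316.4 z 257.4 F [-0.2 -0.2  0.5] t 23.85 toolx [ 0.01   0.007 -1.   ]
green in box region top/scene 0 0 was 3248 5155
top pred [[271.0, 218.0], [344.0, 235.0], [355.0, 184.0], [283.0, 167.0]] contour [[284, 167], [271, 218], [342, 234], [354, 185]]
scene pred [[259.0, 222.0], [301.0, 304.0], [370.0, 277.0], [321.0, 201.0]] contour [[262, 229], [265, 250], [276, 272], [273, 263], [279, 262], [277, 275], [298, 318], [360, 294], [365, 276], [339, 233]]
brass top mean abs diff 1.1
brass scene mean abs diff 18.9
dropper top mean abs diff 1.2
dropper scene mean abs diff 50.4
tape top mean abs diff 1.0
tape scene mean abs diff 23.4
```

The top view agrees: the lid outline matches the shut prediction within 1-2 px, no green shows, and the other things are unchanged. Handing in.

```bash
python3 -c "
from rig import manip
print(manip.finish_job())"
```

```text
the job is handed in; nothing more can be done
None
```

I lowered the bench cup into the right-hand, shorter stack, shut the lid and handed the job in at about 24 s of the 48 s allowed. No verdict was given.

**How it went:** My first attempt stopped about 12 mm short, because the fingertips landed on the short stack's rim. The contact was under 13 N and may have shifted that stack a millimetre or so. I put the cup back on the bench, gripped it 15 mm higher on its collar and lowered it again.

**Last checks:**
- **Cup:** It met its stop at the predicted seated height and I pressed it home with 9 N. After release, both stacks' rims fitted best at the same height, about 72 mm against a nominal 70 mm. The full stack had not moved, but I did not check either stack again after shutting the lid.
- **Lid:** It came to a rigid stop at 81.8 mm under 24 N, against a nominal 82 mm. The top camera showed its outline within 2 px of the shut position, with no green lining visible. Partway through, the lid pushed up on the closed fingers with 15 N, so I raised the tool and carried on.
- **Other things on the bench:** The weight, dropper and tape were unchanged in the top view.

**Check that disagreed:** The scene view showed large changes around those three things, and the lid outline there matched less well. I put this down to the arm being in that view, but I had used all 12 pictures and could not confirm it by eye.

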